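Shut the paint tin

TASK

Someone left the red-banded paint tube lying over the front rim of the open paint tin. Take the tube out and lay it down on the bench beside the tin, not touching it; then swing the tin's lid over and press its front edge down, firmly but without brute force, until the catch snaps and the lid is fully shut. Leave the other things on the bench where they lie.

Things in the scene. Friction and masses are not known exactly. Their poses are not given: they have to be found in the camera images.
- paint_tin: flat black watercolour tin, 101 (x) x 208 (y) x 34 mm when shut; fast to the bench. Origin: centre of its underside; x from the front (robot's side) to the hinge, y along its length, z up. The open base is 21 mm high, its rim walls 2 mm thick, filled with rows of paint cakes to 12 mm. A brass snap catch sits in the middle of the front wall.
- paint_tin_lid (a joint): hinge angle of the tin's lid: 0 is fully shut, 1.57 upright, 1.95 leaning back as far as it goes. The hinge is stiff: the lid stays where it is left. Pushed over, it stops at about 0.08, where the catch's bead rides on the sprung roller; a push of about 10 N down on the front edge snaps it past that to 0.
- lid_front (a point): point in the middle of the lid's outer (top) face, 6 mm behind its front edge; moves with the lid. In the tin's frame it is at (-45, 0, 34) mm when shut. The lid is a shallow tray of 96 mm from hinge to front edge, 208 mm long, 12 mm deep; a 32 mm wide brass hasp tab hangs 18 mm below the front edge (when shut) and 4 mm in front of it
- tin_hinge (a point): middle of the hinge line, at (48.5, 0, 21) mm in the tin's frame; the hinge axis is the tin's y
- red_tube: white paint tube with a red band and brown cap, 26 (x) x 100 (y) x 20 (z) mm, 30 g; origin on the underside in the middle of its length, y towards the cap, z its thickness. It starts across the tin's front rim, tail on the paint cakes, cap towards the robot
- tube_centre (a point): middle of the red-banded tube, 10 mm above its underside
- blue_tube: bystander: white paint tube with a blue band, 26 (x) x 100 (y) x 20 mm, origin under its centre, lies on the bench to the left of the tin; leave it alone
- dark_cutter: bystander: lino cutter with dark wooden handle, 27 x 93 x 26 mm
- red_ink: bystander: ink bottle with red label and dark cap, 38 x 38 x 60 mm
- cork: bystander: cork sanding block, 55 x 95 x 35 mm
Mind the look-alikes: they are no part of the job. What is shaped like the red_tube but purple or yellow is not meant.

How it is judged:
By the outcome, as a careful person would: the job done as asked, in the order asked, and still so for the second after the job is handed in, with the robot touching nothing.
It also fails if it takes over 51 s, if anything falls off the work surface, if the arm or the gripper's body presses on something with over 40 N, if the wrist force passes 120 N, or if a joint passes its speed limit or range.

ROBOT

A 7-joint arm with a two-finger parallel gripper is mounted at the origin on a cart in front of the work surface, level with it; the furniture and walls round the work are solid. World frame = base frame: x ahead of the robot, y to its left, z up, the work surface at z = 0. Lengths are in m, angles in rad, forces in N, time in s.
With the tool pointing down it reaches from about 0.4 to 0.875 m from the base axis. Payload 6.5 kg.
Tool frame: the origin (TCP) lies midway between the tips of the shut fingers; the grasp point (between the pads) lies 19 mm behind it; z points along the fingers, y is the line along which they close (so a half turn about z gives the same grasp; the last joint's range is limited). The gripper opens to 88 mm and grips with 3 to 60 N. Pads are 18 mm wide; open, the fingers measure 123 mm over their backs; the gripper's body (75 mm by 187 mm) begins 45 mm behind the grasp point.
Start: joints at [-1.328, 0.536, -0.004, 1.538, 0.003, 1.067, -0.071], TCP at [0.198, 0.619, 0.239] pointing down, gripper open.
Joint ranges: [-2.7, 2.7], [-0.37, 2.16], [-1.27, 1.26], [0.24, 2.4], [-1.31, 4.45], [0.19, 1.91], [-2.76, 2.76]. Speed limits (rad/s): [2.39, 2.39, 3.14, 3.14, 3.14, 3.14, 3.14].

INTERFACE

Orientations are given as a 3x3 rotation matrix whose columns are the frame's x, y, z axes.
In Python, from station import arm gives the robot as it stands.
- The arm moves only by the shell command python3 -m pendant 'ROWS' [OPENING]. ROWS is a JSON object of lists of equal length, an entry for each row: "translation": the shift along the tool's x, y, z in m, a list of three; "twist": the turn about the tool's z in rad. A call has 1 to 10 rows; each row is the pose to reach, as a shift and turn from the pose commanded when the call began, along the tool's axes at that moment; what a row does not reach only later rows make up. A row lasts 1/8 s, in which the tool goes at most 62.5 mm and 10.7 degrees, less where a joint would pass 70% of its speed; a pose out of reach is approached as far as the arm can. A call with a gripper value outside its range is refused whole. OPENING is the opening, from 0 (shut) to 1 (fully open), set as the call begins (- or left out, the last holds). The fingers move at their own pace and stop on an object; the grip force is fixed at half the most. Time passes only in rows, so rows that repeat a pose let the fingers close. It gives the time, the measured TCP pose, the force, the opening and the grip force at its end, in the units of the state.
- arm.get_state(): the state, without advancing time (a new reading comes with each control period).
- arm.camera(name): name is "side" or "top"; returns a dict with "img" (384x512x3 uint8, red, green, blue), "vertical_fov" (degrees; the focal length in pixels is half the picture's height over the tangent of half this angle, whatever the lens; pixels are square), "cx", "cy" (the principal point, pixels), "camera_from_world" (4x4, takes a point from world to camera coordinates). Camera axes: x right, y up, looking along -z (the intrinsics and any distortion apply to the point x, -y, -z); pixel columns grow to the right and rows downward; lengths in m; the calibration is good to about 2 mm. A picture is of the moment at which its call begins. There is no depth.
- arm.finish_job(): hands the job in; it is judged then, once.
The state is a dict: "clock": time; "joint_positions": joint angles; "joint_vel": joint speeds; "effort": joint torques, N m; "ee_pos": TCP position; "tcp_rot": TCP orientation; "force": force on the tool from outside, world axes, zero at the start; "moment": the same for the moment, N m; "grip_width": finger opening in m; "grip_force": force on a finger pad.
Only numpy, scipy, OpenCV 4.12 (cv2) and the standard library are available. Lean on these libraries where they do the work, as an engineer would, in place of code of your own. Each camera call takes 0.05 s, during which the arm holds its last target. There are 200 camera calls.

## Working session

There is one attempt and no reset: what is moved stays moved. The work goes in short steps, Python scripts to look and compute and a shell command to move; the robot and the scene stay as the last step left them, time stands still between calls to the robot, and variables do not carry over. Pictures are saved under pics/ and viewed, at most 10 in all, crops included, and the job is handed in when it is done.

```bash
mkdir -p pics
cat > h.py <<'E'
import numpy as np, cv2
from station import arm
def load(n):
    c=arm.camera(n); np.savez(f'pics/{n}.npz',**{k:np.array(v) for k,v in c.items()}); return c
def ray(c,u,v):
    f=192/np.tan(np.radians(float(c['vertical_fov']))/2)
    T=np.array(c['camera_from_world']); R=T[:3,:3]; o=-R.T@T[:3,3]
    d=R.T@np.array([(u-c['cx'])/f,-(v-c['cy'])/f,-1]); return o,d/np.linalg.norm(d)
def onz(c,u,v,z):
    o,d=ray(c,u,v); return o+d*(z-o[2])/d[2]
def proj(c,p):
    f=192/np.tan(np.radians(float(c['vertical_fov']))/2)
    q=np.array(c['camera_from_world'])@np.r_[p,1]; return c['cx']+f*q[0]/-q[2], c['cy']-f*q[1]/-q[2]
E
python3 - <<'E'
from h import *
for n in('top','side'):
    c=load(n); cv2.imwrite(f'pics/{n}.png',cv2.resize(c['img'][:,:,::-1],(800,600),interpolation=cv2.INTER_CUBIC))
    print({k:v for k,v in c.items() if k!='img'})
s=arm.get_state(); print(s)
E
```

```text
{'vertical_fov': 51.80083787194359, 'cx': 250.31747704740926, 'cy': 184.32886480131165, 'camera_from_world': array([[ 0.02078881, -0.99975819,  0.00716801, -0.04879068],
       [ 0.98864077,  0.02162403,  0.14873408, -0.59163855],
       [-0.14885312,  0.00399459,  0.98885125, -1.01839811],
       [ 0.        ,  0.        ,  0.        ,  1.        ]])}
{'vertical_fov': 54.450591151607384, 'cx': 251.78158378841027, 'cy': 196.24370203568333, 'camera_from_world': array([[ 0.93782218, -0.34680818,  0.01461642, -0.55903542],
       [ 0.15697815,  0.46129639,  0.87324882, -0.11487347],
       [-0.30959234, -0.81665765,  0.48705529, -1.08665412],
       [ 0.        ,  0.        ,  0.        ,  1.        ]])}
{'clock': 0.1, 'joint_positions': array([-1.32821158,  0.53707044, -0.0044184 ,  1.53873527,  0.00259564,
        1.06727742, -0.07121551]), 'joint_vel': array([-1.65177285e-03, -6.93133861e-04,  9.69721933e-04, -4.01378687e-03,
       -1.23555500e-03,  5.86455976e-04, -8.00504384e-05]), 'effort': array([ 1.63176435e-03, -5.72074842e+01,  9.93119180e-01, -2.52234060e+01,
       -5.62921632e-02,  1.34180929e-02,  4.47578861e-05]), 'ee_pos': array([0.19739676, 0.61874806, 0.23795503]), 'tcp_rot': array([[-9.52714738e-01,  3.03865946e-01, -3.38596205e-04],
       [ 3.03866112e-01,  9.52713648e-01, -1.44569131e-03],
       [-1.16711131e-04, -1.48021933e-03, -9.99998898e-01]]), 'force': array([ 0.59946406,  0.32463851, -0.49321084]), 'moment': array([0.04201049, 0.01173889, 0.01255512]), 'grip_force': 0.0, 'grip_width': 0.08796825356692327}
```

View pics/top.png

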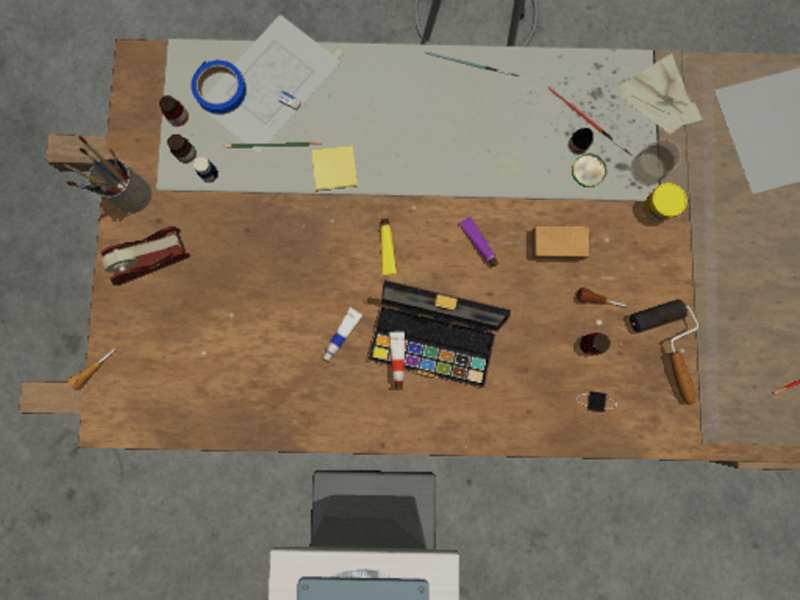

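View pics/side.png

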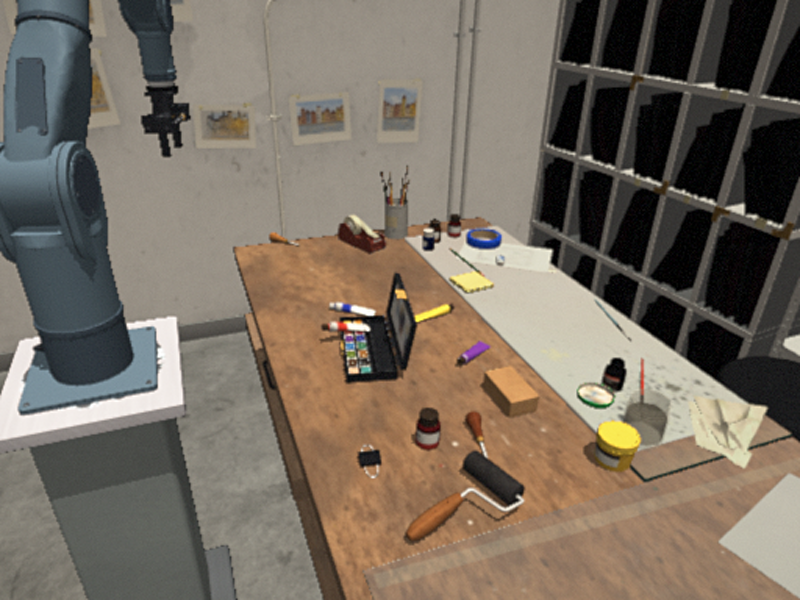

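The top view (800x600 pixels) shows the open tin at about (440,335) with its lid up at the back (445,303). Tube-like candidates:
- white tube with red band, over the front rim: (398,358)
- blue-banded tube: (342,334)
- yellow tube: (388,247)
- purple tube: (478,241)

The choice is the one at (398,358), which the side view shows at (347,327). I'll check it in a close crop.

Run:
```python
from h import *
t=np.load('pics/top.npz'); s=np.load('pics/side.npz')
a=cv2.resize(t['img'][170:260,200:335,::-1],None,fx=4.4,fy=4.4,interpolation=cv2.INTER_CUBIC)
b=cv2.resize(s['img'][170:250,200:310,::-1],None,fx=2.8,fy=2.8,interpolation=cv2.INTER_CUBIC)
cv2.imwrite('pics/crop.png',a); 
o=np.zeros((600,a.shape[1],3),np.uint8); o[:396]=a[:396]; b=b[:204]; o[396:396+204,:308]=b[:204,:308]
b2=cv2.resize(s['img'][170:250,200:310,::-1],None,fx=5.4,fy=5.4,interpolation=cv2.INTER_CUBIC); cv2.imwrite('pics/crop2.png',b2)
for n,c in(('top',t),('side',s)):
    h=cv2.cvtColor(c['img'],cv2.COLOR_RGB2HSV); r=((h[...,0]<8)|(h[...,0]>172))&(h[...,1]>150)&(h[...,2]>110)
    k,l,st,ce=cv2.connectedComponentsWithStats(r.astype(np.uint8))
    for i in range(1,k):
        if st[i,4]>8: print(n,'red',st[i],ce[i], onz(c,*ce[i],.035))
    hull=((h[...,1]<70)&(h[...,2]>150)).astype(np.uint8)
    k,l,st,ce=cv2.connectedComponentsWithStats(hull)
    for i in range(1,k):
        if 20<st[i,4]<800 and 180<st[i,1]<260 and 180<st[i,0]<330: print(n,'white',st[i],ce[i], onz(c,*ce[i],.035))
```

```text
top red [354  58  31  26  49] [370.79591837  71.93877551] [ 0.92412157 -0.37154409  0.035     ]
top red [251 231   8   6  47] [254.42553191 233.55319149] [ 0.46170172 -0.04989089  0.035     ]
top red [503 243   9   6  24] [507.20833333 245.66666667] [ 0.44380849 -0.72345078  0.035     ]
top white [216 197  16  19 162] [223.0308642  205.95061728] [0.53358516 0.03592396 0.035     ]
top white [249 213  12  17 151] [254.17218543 220.7615894 ] [ 0.49564971 -0.04855954  0.035     ]
top white [210 220   6   6  27] [212.44444444 222.40740741] [0.48890141 0.06281669 0.035     ]
top white [252 238   7   5  29] [254.79310345 239.86206897] [ 0.44509089 -0.05118722  0.035     ]
side red [216 206   8   7  26] [219.11538462 208.76923077] [ 0.46465667 -0.06007593  0.035     ]
side red [410 237   2  12  21] [410.57142857 243.        ] [ 0.90944498 -0.40406994  0.035     ]
side white [211 193  10   5  27] [215.48148148 194.59259259] [0.47835286 0.03191369 0.035     ]
side white [224 195  17   7  73] [231.69863014 198.31506849] [ 0.52182892 -0.00953038  0.035     ]
side white [211 206   5   5  21] [213.04761905 207.80952381] [ 0.44831193 -0.04832715  0.035     ]
side white [222 206  15   6  64] [229.046875 208.890625] [ 0.49371662 -0.0708034   0.035     ]
```

View pics/crop.png

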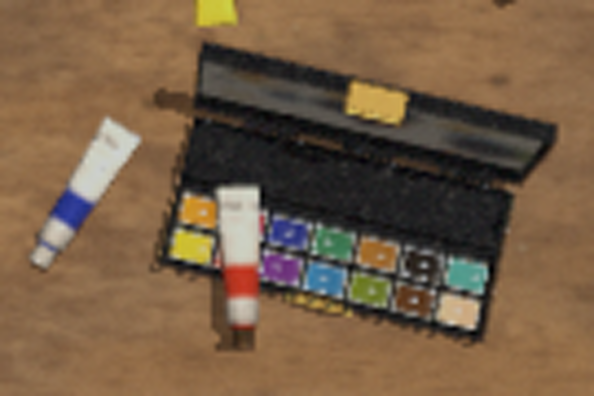

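View pics/crop2.png

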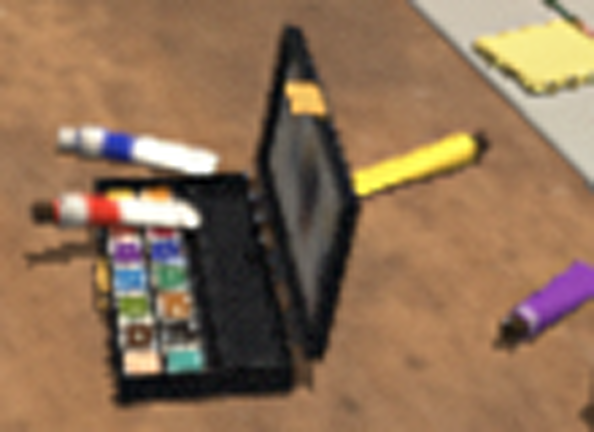

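The crop confirms a white tube with a red band at top pixel (254.5,234), cap towards the robot; the yellow tube, purple tube and blue-banded tube are different things.

Run:
```python
from h import *
t=np.load('pics/top.npz'); s=np.load('pics/side.npz')
T=lambda x,y:(200+x/4.4-.4,170+y/4.4-.4)
S=lambda x,y:(200+x/5.4-.4,170+y/5.4-.4)
for n,p in dict(FL=(158,264),FR=(482,338),BR=(512,195),BL=(192,120)).items(): print(n,onz(t,*T(*p),.021).round(4))
def tri(a,b):
    o1,d1=ray(t,*T(*a));o2,d2=ray(s,*S(*b))
    k=np.linalg.lstsq(np.c_[d1,-d2],o2-o1,rcond=None)[0];p,q=o1+k[0]*d1,o2+k[1]*d2
    return ((p+q)/2).round(4),np.linalg.norm(p-q).round(4)
for n,a,b in [('tail',(239,187),(198,216)),('band',(241,281),(102,209)),('capend',(236,345),(32,211)),('lidL',(205,43),(291,28)),('lidR',(556,127),(357,205)),('hasp',(377,101),(306,98)),('FR',(482,338),(120,375)),('BR',(512,195),(292,378-12)),('FL',(158,264),(98,183))]: print(n,*tri(a,b))
```

```text
FL [0.4716 0.0012 0.021 ]
FR [ 0.4308 -0.1978  0.021 ]
BR [ 0.5186 -0.2165  0.021 ]
BL [ 0.561  -0.0176  0.021 ]
tail [ 0.5225 -0.0483  0.0136] 0.0041
band [ 0.4636 -0.0502  0.0311] 0.0033
capend [ 0.424  -0.0475  0.0361] 0.0008
lidL [ 0.5925 -0.0248  0.117 ] 0.003
lidR [ 0.5508 -0.2255  0.1162] 0.0011
hasp [ 0.5623 -0.123   0.1241] 0.0009
FR [ 0.4318 -0.1981  0.0208] 0.0019
BR [ 0.5199 -0.2173  0.0187] 0.0024
FL [0.4742 0.0006 0.0186] 0.0051
```

Two views agree to within about 5 mm. The tin's yaw is about -0.205 with its front wall centre at (0.451,-0.098), the hinge is at about (0.548,-0.118), and the tube is centred near (0.473,-0.048,0.028), lying along x with its cap towards the robot. First I move over towards it.

```bash
cat > d.py <<'E'
import sys
from h import *
s=arm.get_state(); print('clock',s['clock'],'pos',s['ee_pos'].round(4),'x',s['tcp_rot'][:,0].round(3),'F',s['force'].round(1),'w',s['grip_width'].__round__(4),'gf',s['grip_force'])
for a in sys.argv[1:]: print(a,'->',(s['tcp_rot'].T@(np.array(eval(a))-s['ee_pos'])).round(4))
E
python3 -m pendant '{"translation":[[-0.325,-0.284,0],[-0.325,-0.284,0],[-0.325,-0.284,0],[-0.325,-0.284,0],[-0.325,-0.284,0],[-0.325,-0.284,0],[-0.325,-0.284,0],[-0.325,-0.284,0],[-0.325,-0.284,0],[-0.325,-0.284,0]],"twist":[-0.1,-0.2,-0.309,-0.309,-0.309,-0.309,-0.309,-0.309,-0.309,-0.309]}' 0.6; python3 d.py '[.466,-.048,.1]'
```

```text
clock: 1.35
ee_pos: [0.42, 0.2514, 0.2386]
tcp_rot: [[-1.0, -0.003, -0.0], [-0.003, 1.0, 0.0], [0.0, 0.0, -1.0]]
force: [-0.1, -0.1, 0.2]
grip_width: 0.053
grip_force: 0.0
clock 1.35 pos [0.42   0.2514 0.2386] x [-1.    -0.003  0.   ] F [-0.1 -0.1  0.2] w 0.053 gf 0.0
[.466,-.048,.1] -> [-0.0452 -0.2996  0.1385]
```

```bash
python3 -m pendant '{"translation":[[-0.045,-0.3,0.08],[-0.045,-0.3,0.13],[-0.045,-0.3,0.138],[-0.045,-0.3,0.138],[-0.045,-0.3,0.138],[-0.045,-0.3,0.138],[-0.045,-0.3,0.138],[-0.045,-0.3,0.138]]}' 0.6; python3 d.py '[.466,-.048,.024]'
python3 - <<'E'
from h import *
c=load('side'); print(proj(c,arm.get_state()['ee_pos']))
a=cv2.resize(c['img'][140:250,180:310,::-1],None,fx=5.2,fy=5.2,interpolation=cv2.INTER_CUBIC); cv2.imwrite('pics/p5.png',a)
E
```

```text
clock 1.35 pos [0.42   0.2514 0.2386] x [-1.    -0.003  0.   ] F [-0.1 -0.1  0.2] w 0.053 gf 0.0
[.466,-.048,.024] -> [-0.0452 -0.2996  0.2145]
(np.float64(180.66553594626333), np.float64(117.54066770265017))invalid input
```

View pics/p5.png

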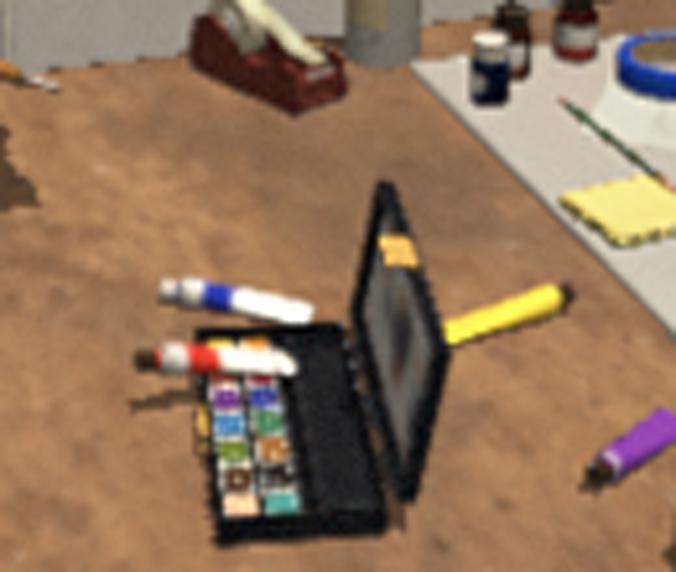

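The scene hasn't changed and the arm isn't in the crop: that call was refused because it had no twist. I'll send it again with twist.

```bash
python3 -m pendant '{"translation":[[-0.045,-0.3,0.08],[-0.045,-0.3,0.13],[-0.045,-0.3,0.138],[-0.045,-0.3,0.138],[-0.045,-0.3,0.138],[-0.045,-0.3,0.138],[-0.045,-0.3,0.138],[-0.045,-0.3,0.138]],"twist":[0,0,0,0,0,0,0,0]}' 0.6; python3 d.py '[.466,-.048,.024]'
python3 - <<'E'
from h import *
c=load('side'); print(proj(c,arm.get_state()['ee_pos']))
a=cv2.resize(c['img'][140:250,180:310,::-1],None,fx=5.2,fy=5.2,interpolation=cv2.INTER_CUBIC); cv2.imwrite('pics/p5.png',a)
E
```

```text
clock: 2.4
ee_pos: [0.4663, -0.0481, 0.1011]
tcp_rot: [[-1.0, -0.003, 0.001], [-0.003, 1.0, 0.001], [-0.001, 0.001, -1.0]]
force: [0.0, 0.3, -0.4]
grip_width: 0.0528
grip_force: 0.0
clock 2.4 pos [ 0.4663 -0.0481  0.1011] x [-1.    -0.003 -0.001] F [ 0.   0.3 -0.4] w 0.0528 gf 0.0
[.466,-.048,.024] -> [0.0004 0.0001 0.0771]
(np.float64(217.9732380985406), np.float64(188.21141485865212))
```

View pics/p5.png

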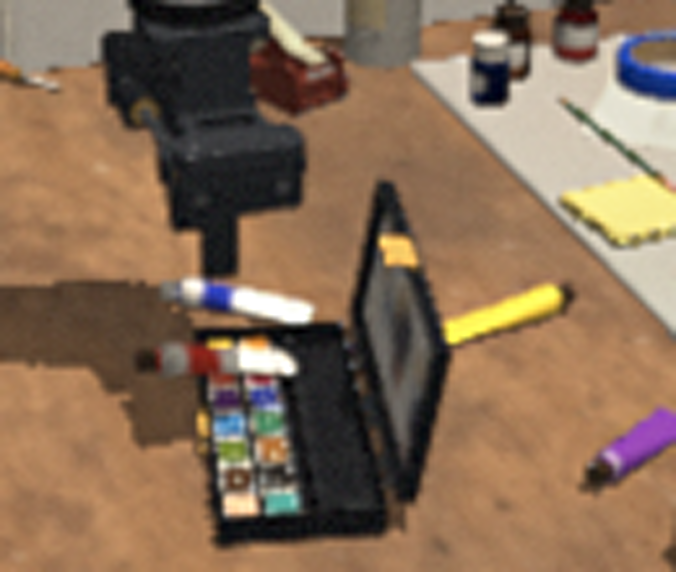

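The picture shows the fingers above the tube, with the near fingertip at crop (218,272), where the calibration puts it. I'll descend and close on it.

```bash
python3 -m pendant '{"translation":[[0,0,0.03],[0,0,0.055],[0,0,0.077],[0,0,0.077],[0,0,0.077]],"twist":[0,0,0,0,0]}' 0.6; python3 -m pendant '{"translation":[[0,0,0],[0,0,0],[0,0,0],[0,0,0],[0,0,0],[0,0,0]],"twist":[0,0,0,0,0,0]}' 0.1; python3 d.py
```

```text
clock: 3.08
ee_pos: [0.4664, -0.0492, 0.0246]
tcp_rot: [[-1.0, -0.002, 0.001], [-0.002, 1.0, 0.0], [-0.001, 0.0, -1.0]]
force: [0.5, -0.9, 0.4]
grip_width: 0.0528
grip_force: 0.0
clock: 3.82
ee_pos: [0.4661, -0.0501, 0.0238]
tcp_rot: [[-1.0, -0.0, 0.0], [-0.0, 1.0, -0.0], [-0.0, -0.0, -1.0]]
force: [-0.9, -0.4, 2.5]
grip_width: 0.0208
grip_force: 29.7
clock 3.825 pos [ 0.4661 -0.0501  0.0238] x [-1. -0. -0.] F [-0.9 -0.4  2.5] w 0.0208 gf 29.73759614105802
```

```bash
python3 -m pendant '{"translation":[[0,0,-0.04],[0.02,0,-0.08],[0.02,-0.06,-0.08],[0.02,-0.12,-0.08],[0.02,-0.18,-0.08],[0.02,-0.236,-0.08],[0.02,-0.236,-0.08],[0.02,-0.236,-0.08]],"twist":[0,0,0,0,0,0,0,0]}' -; python3 d.py
python3 - <<'E'
from h import *
c=load('side'); print(proj(c,arm.get_state()['ee_pos']))
a=cv2.resize(c['img'][140:270,180:330,::-1],None,fx=4.5,fy=4.5,interpolation=cv2.INTER_CUBIC); cv2.imwrite('pics/p6.png',a)
E
```

```text
clock: 4.82
ee_pos: [0.4457, -0.2851, 0.1033]
tcp_rot: [[-1.0, -0.0, -0.001], [-0.0, 1.0, 0.001], [0.001, 0.001, -1.0]]
force: [0.2, 0.7, -0.1]
grip_width: 0.0208
grip_force: 29.7
clock 4.825 pos [ 0.4457 -0.2851  0.1033] x [-1.    -0.     0.001] F [ 0.2  0.7 -0.1] w 0.0208 gf 29.73774042329751
(np.float64(235.6649420745877), np.float64(230.22955305792215))
```

View pics/p6.png

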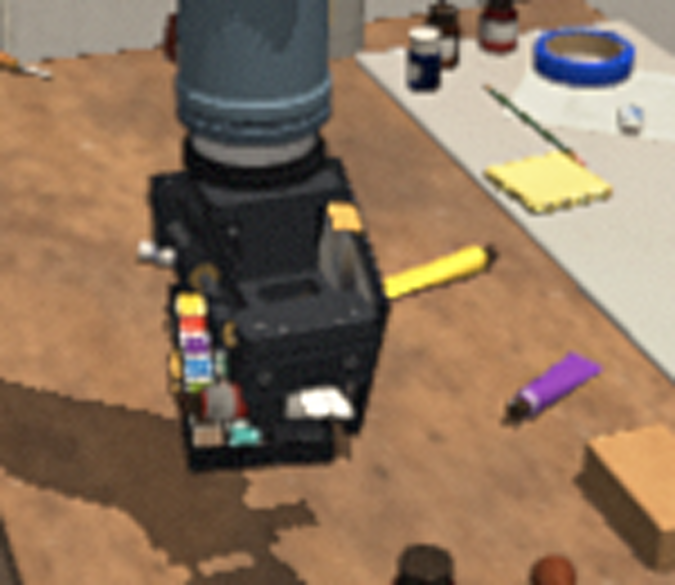

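The tube is held in the gripper (red band at (222,403), tail at (325,400)), clear of the tin. I'll lower it and watch the force.

```bash
python3 -m pendant '{"translation":[[0,0,0.04],[0,0,0.07],[0,0,0.082],[0,0,0.086],[0,0,0.088],[0,0,0.088]],"twist":[0,0,0,0,0,0]}' -; python3 d.py
```

```text
clock: 5.62
ee_pos: [0.4465, -0.2863, 0.0165]
tcp_rot: [[-1.0, -0.0, 0.001], [-0.0, 1.0, -0.001], [-0.001, -0.001, -1.0]]
force: [-0.5, 0.1, -0.1]
grip_width: 0.0209
grip_force: 29.7
clock 5.625 pos [ 0.4465 -0.2863  0.0165] x [-1.    -0.    -0.001] F [-0.5  0.1 -0.1] w 0.0209 gf 29.73762082750909
```

```bash
python3 -m pendant '{"translation":[[0,0,0.002],[0,0,0.004],[0,0,0.004]],"twist":[0,0,0]}' - | grep -E 'pos|force'; python3 -m pendant '{"translation":[[0,0,0.002],[0,0,0.004],[0,0,0.004]],"twist":[0,0,0]}' -| grep -E 'pos|force'
```

```text
ee_pos: [0.4459, -0.2861, 0.0116]
force: [0.2, -0.4, 0.6]
grip_force: 29.7
ee_pos: [0.4457, -0.2861, 0.0077]
force: [-2.0, 0.2, 3.5]
grip_force: 29.8
```

Contact is light at 3.5 N, so I release and rise.

```bash
python3 -m pendant '{"translation":[[0,0,0],[0,0,0],[0,0,0],[0,0,0]],"twist":[0,0,0,0]}' 0.5 | grep -E 'pos|force|width'; python3 -m pendant '{"translation":[[0,0,-0.02],[0,0,-0.06],[0,0,-0.12],[0,0,-0.18],[0,0,-0.2],[0,0,-0.2]],"twist":[0,0,0,0,0,0]}' -
python3 - <<'E'
from h import *
c=load('side')
a=c['img'][150:280,180:330,::-1]; cv2.imwrite('pics/p7.png',cv2.resize(a,None,fx=4.5,fy=4.5,interpolation=cv2.INTER_CUBIC))
E
python3 d.py '[.66,-.285,.22]' '[.66,-.142,.22]'
```

```text
ee_pos: [0.4461, -0.2861, 0.0077]
force: [-0.8, 0.3, 1.5]
grip_width: 0.044
grip_force: 0.0
clock: 7.62
ee_pos: [0.4469, -0.2865, 0.2092]
tcp_rot: [[-1.0, -0.0, 0.003], [-0.0, 1.0, -0.001], [-0.003, -0.001, -1.0]]
force: [-0.9, 0.1, -1.8]
grip_width: 0.0442
grip_force: 0.0
clock 7.675 pos [ 0.446  -0.2859  0.2076] x [-1.    -0.    -0.001] F [-0.1 -0.9 -0.1] w 0.0443 gf 0.0
[.66,-.285,.22] -> [-0.214   0.0009 -0.0122]
[.66,-.142,.22] -> [-0.214   0.1439 -0.0123]
```

View pics/p7.png

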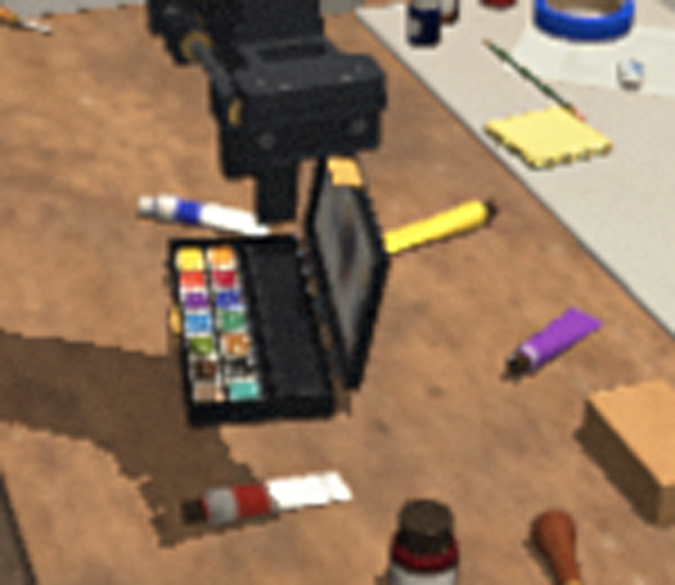

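The red tube lies flat at crop (265,495), well clear of the tin, and nothing else has moved. Next I go behind the lid with the fingers shut.

```bash
python3 -m pendant '{"translation":[[-0.06,0,0],[-0.12,0,0],[-0.18,0.03,0],[-0.19,0.09,0],[-0.19,0.15,0],[-0.19,0.15,0],[-0.19,0.15,0]],"twist":[0.1,0.204,0.204,0.204,0.204,0.204,0.204]}' 0 | grep -E pos; python3 -m pendant '{"translation":[[0,0,0.06],[0,0,0.11],[0,0,0.11],[0,0,0.11]],"twist":[0,0,0,0]}' -
python3 - <<'E'
from h import *
c=load('side'); print(proj(c,arm.get_state()['ee_pos']))
a=c['img'][130:260,180:330,::-1]; cv2.imwrite('pics/p8.png',cv2.resize(a,None,fx=4.5,fy=4.5,interpolation=cv2.INTER_CUBIC))
s=arm.get_state(); X=np.array([.979,-.204,0]); d=s['ee_pos']-[.5481,-.1185,.021]
print('tin-frame rel. hinge',d@X,d@[.204,.979,0],d[2])
E
```

```text
ee_pos: [0.635, -0.1367, 0.206]
clock: 9.05
ee_pos: [0.6367, -0.1379, 0.0992]
tcp_rot: [[-0.979, 0.204, 0.002], [0.204, 0.979, -0.001], [-0.002, -0.001, -1.0]]
force: [0.1, -0.1, 0.1]
grip_width: 0.0002
grip_force: 0.0
(np.float64(281.00850018282705), np.float64(193.2324852021797))
tin-frame rel. hinge 0.09134044374178034 -0.0005143198153191254 0.07904584081910698
```

View pics/p8.png

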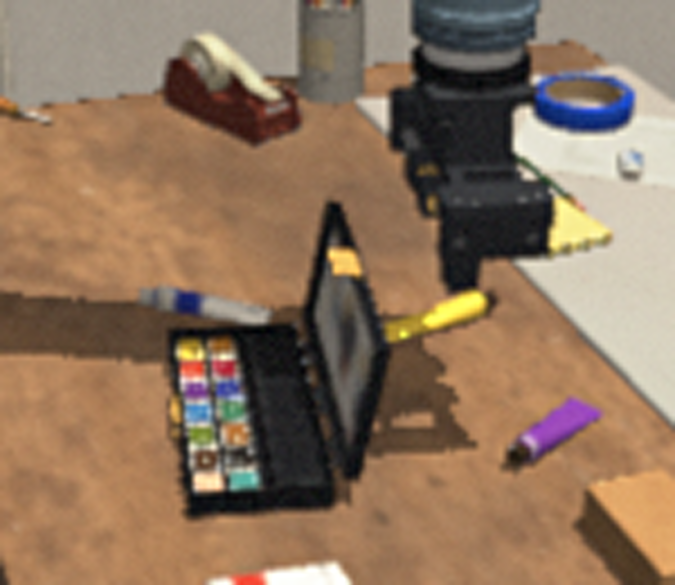

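The fingers are behind the lid (tip at crop (460,285)), clear of the yellow tube. I'll swing the lid forward along an arc, watching the force.

```bash
python3 -m pendant '{"translation":[[0.03,0,0],[0.045,0,0],[0.06,0,0],[0.07,0,0],[0.08,0,0],[0.088,0,0],[0.096,0,0],[0.096,0,0]],"twist":[0,0,0,0,0,0,0,0]}' - | grep -E 'pos|force'; python3 -m pendant '{"translation":[[0.008,0,0.001],[0.016,0,0.002],[0.023,0,0.004],[0.029,0,0.007],[0.029,0,0.007]],"twist":[0,0,0,0,0]}' - | grep -E 'pos|force'
```

```text
ee_pos: [0.5408, -0.1163, 0.0974]
force: [0.9, 0.6, -0.4]
grip_force: 0.0
ee_pos: [0.5125, -0.1105, 0.0904]
force: [0.1, -0.0, -0.2]
grip_force: 0.0
```

Almost no steady force, so I'll check numerically whether the lid came along, using the hasp's colour in both views.

```bash
cat > lid.py <<'E'
from h import *
H=np.array([.5481,-.1185,.021]);X=np.array([.979,-.204,0]);Y=np.array([.204,.979,0])
for n in('side','top'):
    c=load(n); h=cv2.cvtColor(c['img'],cv2.COLOR_RGB2HSV)
    m=((h[...,0]>12)&(h[...,0]<24)&(h[...,1]>110)&(h[...,2]>120)).astype(np.uint8)
    m[:, :225 if n=='side' else 240]=0; m[:,330:]=0; m[:150]=0; m[250:]=0
    k,l,st,ce=cv2.connectedComponentsWithStats(m)
    print(n,[(ce[i].round(1).tolist(),int(st[i,4])) for i in range(1,k) if 8<st[i,4]<300])
    print('  pred',{round(th,2):tuple(np.round(proj(c,H+.1*(-np.cos(th)*X+[0,0,np.sin(th)])-.002*(np.sin(th)*X+[0,0,np.cos(th)])),1)) for th in (1.9,1.7,1.5,1.3,1.1,.9,.6,.3,0)})
E
python3 lid.py; python3 d.py
```

```text
side [([226.2, 186.5], 86), ([228.0, 207.0], 9)]
  pred {1.9: (np.float64(261.2), np.float64(189.6)), 1.7: (np.float64(254.7), np.float64(188.7)), 1.5: (np.float64(248.0), np.float64(189.0)), 1.3: (np.float64(241.4), np.float64(190.5)), 1.1: (np.float64(235.2), np.float64(193.2)), 0.9: (np.float64(229.6), np.float64(196.8)), 0.6: (np.float64(223.1), np.float64(203.7)), 0.3: (np.float64(219.1), np.float64(211.8)), 0: (np.float64(218.1), np.float64(220.2))}
top [([244.4, 219.5], 16), ([244.2, 226.8], 18), ([252.9, 244.9], 34)]
  pred {1.9: (np.float64(285.8), np.float64(186.6)), 1.7: (np.float64(284.3), np.float64(193.9)), 1.5: (np.float64(282.6), np.float64(201.7)), 1.3: (np.float64(280.7), np.float64(209.6)), 1.1: (np.float64(278.9), np.float64(217.0)), 0.9: (np.float64(277.2), np.float64(223.8)), 0.6: (np.float64(274.8), np.float64(231.8)), 0.3: (np.float64(273.1), np.float64(236.8)), 0: (np.float64(272.1), np.float64(238.4))}
clock 10.825 pos [ 0.5132 -0.1107  0.0906] x [-0.979  0.202  0.001] F [ 0.4  0.2 -0.2] w 0.0002 gf 0.0
```

The hasp has left its old spot (257,188), so the lid is moving. I'll carry on along the arc.

```bash
python3 -m pendant '{"translation":[[0.011,0,0.007],[0.021,0,0.015],[0.029,0,0.023],[0.036,0,0.031],[0.044,0,0.036],[0.05,0,0.04],[0.052,0,0.042],[0.052,0,0.042]],"twist":[0,0,0,0,0,0,0,0]}' - | grep -E 'pos|force';python3 -m pendant '{"translation":[[0,0,0.002],[0,0,0.004],[0,0,0.006],[0,0,0.006]],"twist":[0,0,0,0]}' - | grep -E 'pos|force'; python3 lid.py
```

```text
ee_pos: [0.4624, -0.1002, 0.0486]
force: [0.1, -0.2, 0.6]
grip_force: 0.0
ee_pos: [0.4626, -0.1002, 0.0426]
force: [0.2, 0.2, 1.2]
grip_force: 0.0
side []
  pred {1.9: (np.float64(261.2), np.float64(189.6)), 1.7: (np.float64(254.7), np.float64(188.7)), 1.5: (np.float64(248.0), np.float64(189.0)), 1.3: (np.float64(241.4), np.float64(190.5)), 1.1: (np.float64(235.2), np.float64(193.2)), 0.9: (np.float64(229.6), np.float64(196.8)), 0.6: (np.float64(223.1), np.float64(203.7)), 0.3: (np.float64(219.1), np.float64(211.8)), 0: (np.float64(218.1), np.float64(220.2))}
top []
  pred {1.9: (np.float64(285.8), np.float64(186.6)), 1.7: (np.float64(284.3), np.float64(193.9)), 1.5: (np.float64(282.6), np.float64(201.7)), 1.3: (np.float64(280.7), np.float64(209.6)), 1.1: (np.float64(278.9), np.float64(217.0)), 0.9: (np.float64(277.2), np.float64(223.8)), 0.6: (np.float64(274.8), np.float64(231.8)), 0.3: (np.float64(273.1), np.float64(236.8)), 0: (np.float64(272.1), np.float64(238.4))}
```

The tip is over the front edge at z=0.043, about the height of the catch's bead. I'll press gently in small steps.

```bash
python3 -m pendant '{"translation":[[0,0,0.001],[0,0,0.002],[0,0,0.002]],"twist":[0,0,0]}' - | grep -E 'pos|force:';python3 -m pendant '{"translation":[[0,0,0.001],[0,0,0.002],[0,0,0.002]],"twist":[0,0,0]}' - | grep -E 'pos|force:';python3 -m pendant '{"translation":[[0,0,0.001],[0,0,0.002],[0,0,0.002]],"twist":[0,0,0]}' - | grep -E 'pos|force:'
```

```text
ee_pos: [0.4627, -0.1002, 0.0412]
force: [-1.2, 0.8, 8.7]
grip_force: 4.2
ee_pos: [0.4621, -0.1001, 0.0388]
force: [-2.1, 0.4, 3.6]
grip_force: 2.0
ee_pos: [0.4631, -0.1003, 0.0366]
force: [0.1, -0.4, -0.5]
grip_force: 0.0
```

```bash
python3 -m pendant '{"translation":[[0,0,0.001],[0,0,0.002],[0,0,0.002]],"twist":[0,0,0]}' - | grep -E 'pos|force:';python3 -m pendant '{"translation":[[0,0,0.001],[0,0,0.0015],[0,0,0.0015]],"twist":[0,0,0]}' - | grep -E 'pos|force:'
```

```text
ee_pos: [0.4629, -0.1003, 0.0347]
force: [0.6, -0.7, 0.9]
grip_force: 0.2
ee_pos: [0.4629, -0.1003, 0.0344]
force: [-4.0, 1.7, 19.5]
grip_force: 9.6
```

The lid sits on a hard stop at z=0.034 (its shut height) with 19.5 N. I'll rise and check.

```bash
python3 -m pendant '{"translation":[[0,0,-0.02],[0,0,-0.06],[0,0,-0.12],[0.04,0,-0.17],[0.04,0.06,-0.2],[0.04,0.12,-0.2],[0.04,0.18,-0.2],[0.04,0.18,-0.2]],"twist":[0,0,0,0,0,0,0,0]}' - | grep -E 'pos|force:'
python3 - <<'E'
from h import *
c=load('side');t=load('top')
a=c['img'][170:280,190:310,::-1]; b=t['img'][170:270,200:400,::-1]
a=cv2.resize(a,(327,300),interpolation=cv2.INTER_CUBIC); b=cv2.resize(b,(473,236),interpolation=cv2.INTER_CUBIC)
o=np.zeros((300,800,3),np.uint8);o[:,:327]=a;o[:236,327:]=b;cv2.imwrite('pics/p10.png',o)
E
```

```text
ee_pos: [0.4602, 0.0892, 0.2333]
force: [0.1, 0.5, 1.0]
grip_force: 0.0
```

View pics/p10.png

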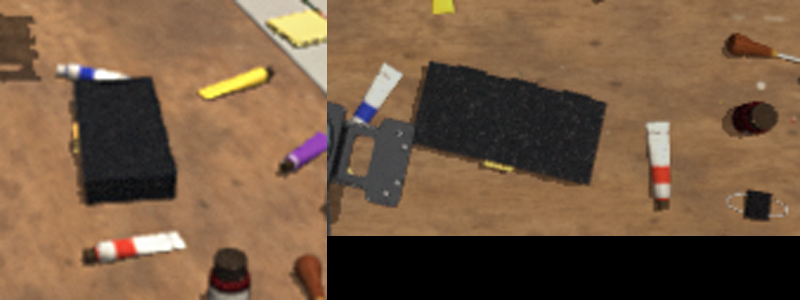

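The tin is flat shut ((125,135) in the side half), the red tube lies apart from it ((660,165) in the top half), and the bystanders are where they were. I'm handing it in.

```bash
python3 -c "
from station import arm
print(arm.finish_job())"
```

```text
the job is handed in; nothing more can be done
None
```

The job is handed in: the red-banded tube lies on the bench to the right of the tin, not touching it; the lid snapped past its catch at about 9 N and bottomed at its shut height (19.5 N at most), and the last picture shows it flat and the bystanders in view unmoved.

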